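# Take the tube carousel back one notch

## Task

The hand-turned tube carousel has been advanced one place too far. Touching it only with the fingertips, tip its ratchet pawl up out of the teeth by pushing the red-knobbed lever away from the wheel, push the wheel backward (counterclockwise seen from above) by its blue tab exactly one notch, so that the red-capped tube stands at the green pointer, then tip the pawl back so that it drops fully into the teeth again. Be gentle, pinch or pick up nothing, and leave the things standing around where they are.

Things in the scene. Friction and masses are not known exactly. Their poses are not given: they have to be found in the camera images.
- carousel: fixed white base plate (x -92 to 92, y -135 to 97 mm in its frame, top 12 mm high) of the tube carousel; position and yaw vary. Origin on the work surface under the wheel's upright axis, z up. The pawl's bracket (32 mm wide, 53 mm high) stands 115 mm from the axis towards -y. The green pointer (fixed, 52 mm high) stands 18 degrees from -x towards +y, its post 92 to 101 mm and its tip 60 mm from the axis.
- push_tab (a point): middle of the blue push tab on the wheel's rim: upright radial blade 67 to 93 mm from the axis, 8 mm thick along the rim, top 76 mm above the surface; this point is 80 mm from the axis, 62 mm high. The metal rim (radius 88 mm) has teeth up to 42 mm high; a white drum, radius 57 mm, 62 mm high, stands on it inside.
- red_tube_top (a point): top of the red cap of the one red-capped tube, 45 mm from the axis, 105 mm high. Five tubes (16 mm caps, tops 105 mm high) are fixed in the drum, the red one between two on either side, 36 degrees apart; five holes are empty. At the start it is one notch clockwise of the pointer.
- pawl_knob (a point): centre of the red ball knob (18 mm) on the pawl's 8 mm lever. The pawl turns about a level axis along the carousel's x, 115 mm from the wheel's axis on the -y side and 46 mm high; the knob is 55 mm from that axis; with the pawl down the lever leans 0.3 rad towards the wheel (knob 99 mm from the wheel's axis and 99 mm high). The pawl's arm reaches 46 mm from it to the wheel, top 50 mm high.
- wheel (a joint): wheel angle, rad, counterclockwise (backward) positive; within 0.05 of 0 at the start. Ten notches, 0.628 apart; the pawl drops in within about 0.06 of 0.628. With the pawl down the teeth block backward turning, forward lifts it by ramps. About 1 N at the tab turns it; it stays where left. If the pawl is lowered a little short of the next notch, pushing on backward brings it in.
- pawl (a joint): pawl angle, rad: 0 fully down in the teeth, clear of them above 0.3, 0.85 thrown back on its stop (lever leaning 0.55 rad away from the wheel, knob 144 mm from the wheel's axis, 93 mm high). Balanced over centre: beyond about 0.5 it falls open and stays, below that it falls down towards the wheel. Under 1 N at the knob moves it.
- bottle_buffer: loose amber bottle with white cap, 46 x 46 x 98 mm, origin at the centre of its underside; a bystander
- staining_jar: loose clear jar with purple content, 62 x 62 x 108 mm, origin at the centre of its underside; a bystander
- specimen_cup_1: loose specimen cup with orange lid, 58 x 58 x 64 mm, origin at the centre of its underside; a bystander
- rubber_bulb: loose red rubber bulb, 47 x 71 x 48 mm, origin at the centre of its underside; a bystander

How it is judged:
By the outcome, as a careful person would: the job done as asked, in the order asked, and still so for the second after the job is handed in, with the robot touching nothing.
It also fails if it takes over 58 s, if anything falls off the work surface, if the arm or the gripper's body presses on something with over 40 N, if the wrist force passes 120 N, or if a joint passes its speed limit or range.

## Robot

A 6-joint arm with a two-finger parallel gripper is mounted at the origin on a cart in front of the work surface, level with it; the furniture and walls round the work are solid. World frame = base frame: x ahead of the robot, y to its left, z up, the work surface at z = 0. Lengths are in mm, angles in rad, forces in N, time in s.
With the tool pointing down it reaches from about 275 to 825 mm from the base axis. Payload 4.9 kg.
Tool frame: the origin (TCP) lies at the very end of the fingers, on their centre line; the grasp point (between the pads) lies 19 mm behind it; z points along the fingers, y is the direction in which the jaws open and shut (so a half turn about z gives the same grasp; the last joint's range is limited). The gripper opens to 85 mm and grips with 20 to 120 N. Pads are 22 mm wide; open, the fingers measure 114 mm over their backs; the gripper's body (76 mm by 85 mm) begins 54 mm behind the grasp point. The pads swing forward as they close: fully open they stand 13 mm farther back than shut.
Start: joints at [1.022, 0.326, -0.193, 1.052, 0, 1.437], TCP at [221.65, 503.378, 231.281] pointing down, gripper open.
Joint ranges: [-2.65, 2.65], [-0.97, 1.79], [-1.3, 1.35], [-1.93, 2.1], [-1.47, 1.37], [-3.14, 3.14]. Speed limits (rad/s): [2.57, 2.57, 3.14, 3.14, 3.14, 3.14].

## Interface

Orientations are given as [roll, pitch, yaw] about the fixed x, y, z axes, in that order (R = Rz(yaw) Ry(pitch) Rx(roll)).
In Python, from bench import bot, solve_ik, imaging gives the robot as it stands. Calls block until the motion is done:
- bot.move_ptp(position, orientation): joint-space move of the TCP to a pose.
- bot.movel(position, rot=None, max_speed=150, threshold=None): straight line of the TCP; rot=None keeps the orientation; max_speed is the mean speed in mm/s. With threshold (N) it stops when the force on the tool has changed by that much, and returns True; else False.
- bot.move_j(angles): joint-space move.
- bot.grip(opening, effort=None): opening from 0.0 (shut) to 1.0 (fully open); effort is the grip in N (None keeps the last); returns when the fingers have stopped.
- bot.dwell(seconds).
- solve_ik(position, orientation): joint angles nearest the present ones, or None.
- bot.get_state(): the state.
- imaging.capture(name): name is "scene" or "top"; returns the picture (480x640x3 uint8, blue, green, red); there is no depth.
- imaging.camera_model(name): a dict with "K" (3x3 intrinsics, pixels), "position" and "rotation" of the camera in the world. Camera axes: x right, y up, looking along -z (the intrinsics and any distortion apply to the point x, -y, -z); pixel columns grow to the right and rows downward; lengths in mm; the calibration is good to about 2 mm. A picture is of the moment at which its call begins. camera_model takes no time and is no camera call.
A pose or a line that the arm cannot do raises bot.IKError and nothing moves.
- bot.sign_off(): hands the job in, once; it reports no verdict.
The state is a dict: "t": time; "qpos": joint angles; "joint_velocities": joint speeds; "effort": joint torques, N m; "tcp_pos": TCP position; "orientation": TCP orientation; "contact_force": force on the tool from outside, world axes, zero at the start; "wrist_torque": the same for the moment, N m; "opening": opening from 0.0 (shut) to 1.0 (fully open).
Only numpy, scipy, OpenCV 4.12 (cv2) and the standard library are available. Lean on these libraries where they do the work, as an engineer would, in place of code of your own. Each camera call takes 0.05 s, during which the arm holds its last target.

## Working session

There is one attempt and no reset: what is moved stays moved. The work goes in short steps, each a Python script; the robot and the scene stay as the last script left them, time stands still between calls to the robot, and variables do not carry over. Pictures are saved under pics/ and viewed, and the job is handed in when it is done.

```bash
ls; mkdir -p pics; python3 - <<'E'
from bench import bot, imaging
import cv2
for n in("scene","top"):
    cv2.imwrite(f"pics/{n}0.png",imaging.capture(n)); m=imaging.camera_model(n); print(n,m)
print(bot.get_state())
E
```

```text
pics
scene {'K': array([[460.79023364,   0.        , 329.10406424],
       [  0.        , 460.79023364, 239.42711496],
       [  0.        ,   0.        ,   1.        ]]), 'position': array([ -39.28441681, -905.46538053,  662.31310517]), 'rotation': array([ 1.00178489,  0.0240113 , -0.77235788])}
top {'K': array([[435.89161424,   0.        , 322.31694625],
       [  0.        , 435.89161424, 241.39507116],
       [  0.        ,   0.        ,   1.        ]]), 'position': array([ 484.81949717, -223.16893431, 1415.18766333]), 'rotation': array([ 0.09114025, -0.01579956, -1.55697815])}
{'t': 0.1, 'qpos': array([ 1.02180877e+00,  3.26871389e-01, -1.93495127e-01,  1.05201170e+00,
        2.35340054e-05,  1.43663485e+00]), 'joint_velocities': array([-0.00029442, -0.00187213,  0.00226322,  0.00160681, -0.00024944,
       -0.00023099]), 'effort': array([-7.26383178e-05, -4.44240403e+01,  2.63037372e+01,  7.90609745e-03,
       -1.39479139e-04, -4.52696312e-06]), 'tcp_pos': array([221.35078446, 502.9114071 , 230.574994  ]), 'orientation': array([-3.14002813e+00, -2.34915019e-04,  2.72676637e+00]), 'contact_force': array([-0.26061663, -0.99864118,  0.19763308]), 'wrist_torque': array([ 0.00447972, -0.01522584,  0.00199294]), 'opening': 0.9970091546347035}
```

View pics/scene0.png

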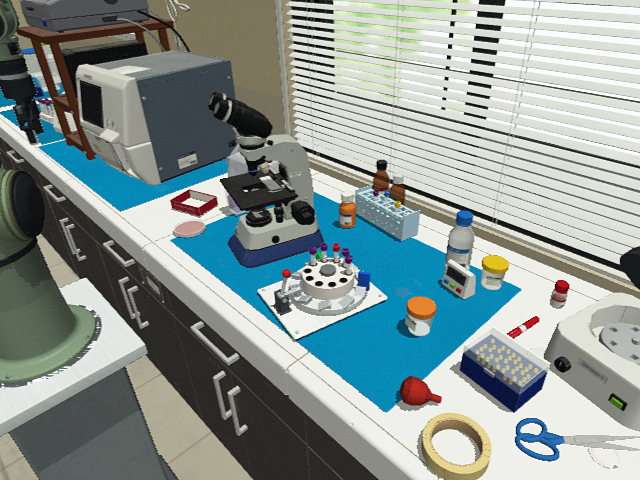

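View pics/top0.png

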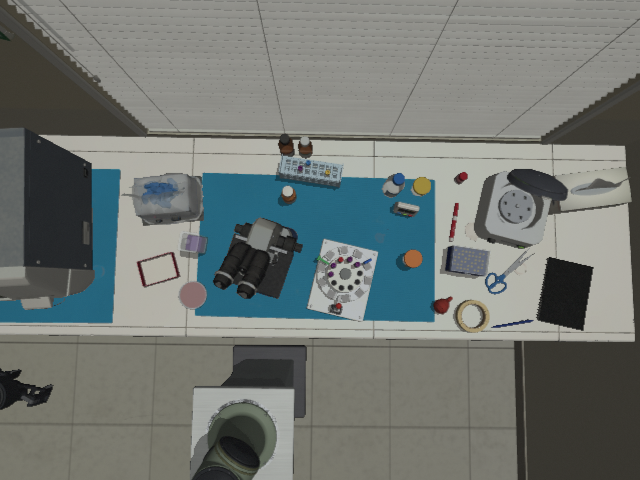

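```bash
cat > h.py <<'E'
import numpy as np, cv2
from scipy.spatial.transform import Rotation as Ro
from bench import bot, imaging, solve_ik
def cam(n):
    m=imaging.camera_model(n); return m['K'],np.array(m['position']),Ro.from_euler('xyz',m['rotation']).as_matrix(), m
def proj(n,P):
    K,p,R,_=cam(n); c=(np.atleast_2d(P)-p)@R; q=np.c_[c[:,0],-c[:,1],-c[:,2]]@K.T; return q[:,:2]/q[:,2:]
def back(n,uv,z):
    K,p,R,_=cam(n); d=np.linalg.solve(K,[uv[0],uv[1],1.]); d=R@(d*[1,-1,-1]); return p+d*(z-p[2])/d[2]
def crop(n,u,v,w,h,s,fn,img=None):
    im=imaging.capture(n) if img is None else img
    c=im[v:v+h,u:u+w]; cv2.imwrite(fn,cv2.resize(c,None,fx=s,fy=s,interpolation=cv2.INTER_CUBIC)); return im
E
python3 - <<'E'
from h import *
t=cv2.imread('pics/top0.png'); s=cv2.imread('pics/scene0.png')
crop('top',300,230,90,95,6,'pics/tc.png',t); crop('scene',250,230,150,120,5,'pics/sc.png',s)
print(imaging.camera_model('top').keys())
E
```

```text
dict_keys(['K', 'position', 'rotation'])
```

View pics/tc.png

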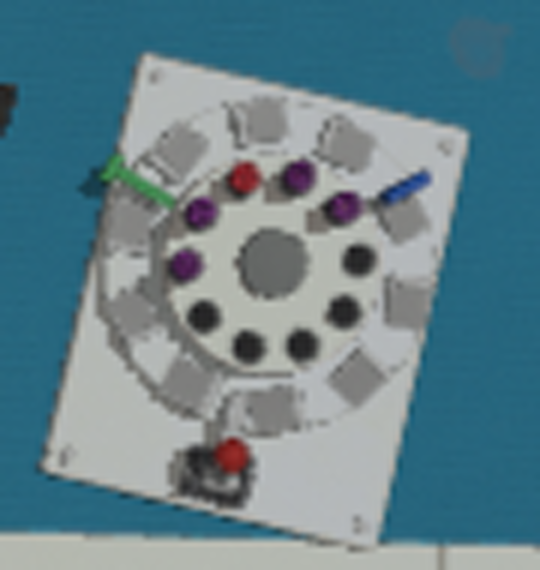

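View pics/sc.png

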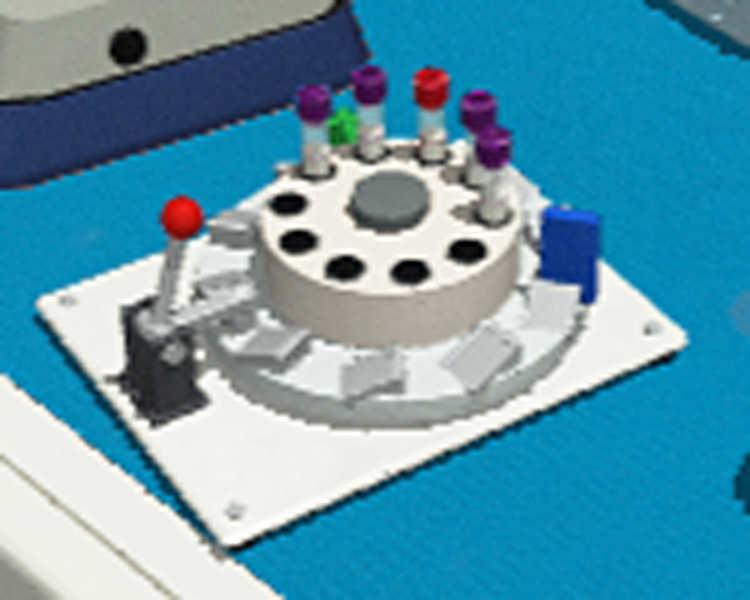

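```bash
cat > fit.py <<'E'
from h import *
from scipy.optimize import least_squares
f=lambda p,o,s:[o[0]+(p[0]+.5)/s-.5,o[1]+(p[1]+.5)/s-.5]
T=lambda *p:f(p,(300,230),6); S=lambda *p:f(p,(250,230),5)
obs=[('top',(-92,97,12),T(145,53)),('top',(92,97,12),T(468,130)),('top',(-92,-135,12),T(43,470)),('top',(92,-135,12),T(378,548)),
('scene',(-92,-135,12),S(38,303)),('scene',(92,-135,12),S(230,547)),('scene',(92,97,12),S(688,343)),
('top',(0,-99,99),T(232,455)),('scene',(0,-99,99),S(182,217))]
def W(x,L):
    c,s=np.cos(x[2]),np.sin(x[2]); return np.array([x[0]+c*L[0]-s*L[1],x[1]+s*L[0]+c*L[1],L[2]])
def r(x): return np.concatenate([proj(n,W(x,L))[0]-o for n,L,o in obs])
x0=np.r_[back('top',T(270,262),62)[:2],-1.7]
so=least_squares(r,x0); x=so.x; print(x, r(x).reshape(-1,2).round(2).tolist())
def loc(p):
    d=p[:2]-x[:2];c,s=np.cos(x[2]),np.sin(x[2]);l=np.array([c*d[0]+s*d[1],-s*d[0]+c*d[1]]);return l.round(1),np.hypot(*l).round(1),np.degrees(np.arctan2(l[1],l[0])).round(1)
for nm,p,z in [('red',T(245,176),105),('tab',T(406,188),76),('knob',T(232,455),99),('gtip',T(172,202),52),('redS',S(431,74),105),('tabS',S(571,216),76),('knobS',S(182,217),99)]:
    n='scene' if nm[-1]=='S' else 'top'
    b=back(n,p,z); print(nm,b.round(1),*loc(b))
c=lambda n,u,z: back(n,u,z).round(0)
for nm,u,z in [('orangelid',(413,259),64),('bulb',(443,306),24),('micro',(275,290),20),('micro head',(228,290),250)]: print(nm,c('top',u,z),loc(c('top',u,z)))
E
python3 fit.py
```

```text
[ 511.10180948 -315.75772065   -1.78827134] [[-0.36, -0.79], [1.19, -0.56], [-0.04, 0.2], [0.36, 0.52], [-1.27, -0.61], [-1.08, -0.12], [1.12, -1.27], [0.58, -0.25], [0.03, 0.76]]
red [ 552.7 -297.4  105. ] [-26.9  36.7] 45.5 126.2
tab [ 549.3 -381.8   76. ] [56.2 51.5] 76.3 42.5
knob [ 413.7 -292.7   99. ] [  -1.5 -100.1] 100.1 -90.9
gtip [ 541.4 -262.5   52. ] [-58.5  18.1] 61.3 162.9
redS [ 555.4 -297.1  105. ] [-27.8  39.2] 48.0 125.3
tabS [ 549.8 -385.9   76. ] [60.1 52.9] 80.1 41.3
knobS [ 416.  -292.4   99. ] [ -2.3 -97.9] 97.9 -91.4
orangelid [ 558. -526.   64.] (array([195.2,  91.2]), np.float64(215.4), np.float64(25.0))
bulb [ 412. -630.   24.] (array([328.2, -29. ]), np.float64(329.5), np.float64(-5.0))
micro [455. -95.  20.] (array([-203.5, -102.4]), np.float64(227.8), np.float64(-153.3))
micro head [459.   8. 250.] (array([-304.9, -120.7]), np.float64(327.9), np.float64(-158.4))
```

```bash
python3 - <<'E'
from h import *
def tri(a,b):
    A=[];B=[]
    for n,u in(('top',a),('scene',b)):
        p0=back(n,u,0);d=p0-cam(n)[1];d/=np.linalg.norm(d);M=np.eye(3)-np.outer(d,d);A.append(M);B.append(M@cam(n)[1])
    return np.linalg.solve(sum(A),sum(B)).round()
print('eyepiece',tri((222,290),(214,104)),tri((245,293),(214,104)))
for z in(200,300,400):print(z,back('top',(222,290),z).round(),back('top',(250,297),z).round(),back('scene',(214,104),z).round())
print('counter edge',back('top',(350,338),0))
from bench import solve_ik
for p in[(290,190,420),(330,0,420),(300,-170,420),(430,-290,250)]:
    print(p,solve_ik(p,[np.pi,0,-1.788+np.pi/2]),solve_ik(p,[np.pi,0,-1.788-np.pi/2]), solve_ik(p,[np.pi,0,2.727]))
E
```

```text
eyepiece [468.  -8. 379.] [452. -58. 391.]
200 [457.  34. 200.] [439. -43. 200.] [795. 547. 200.]
300 [459.  13. 300.] [443. -58. 300.] [614. 233. 300.]
400 [462.  -8. 400.] [447. -73. 400.] [434. -81. 400.]
counter edge [ 305.52384995 -336.58799196    0.        ]
(290, 190, 420) [ 0.36608697 -0.12568792 -0.22777998  1.46870426  0.         -2.55830201] [ 0.36608697 -0.12568792 -0.22777998  1.46870426  0.          0.58329065] [ 0.36608697 -0.12568792 -0.22777998  1.46870426  0.          0.78067963]
(330, 0, 420) [-0.22492197 -0.15896037 -0.25503541  1.47472129  0.          3.13387435] [-0.22492197 -0.15896037 -0.25503541  1.47472129  0.         -0.0077183 ] [-0.22492197 -0.15896037 -0.25503541  1.47472129  0.          0.18967068]
(300, -170, 420) [-0.73064933 -0.12942746 -0.23091312  1.46931067  0.          2.62814699] [-0.73064933 -0.12942746 -0.23091312  1.46931067  0.         -0.51344566] [-0.73064933 -0.12942746 -0.23091312  1.46931067  0.         -0.31605668]
(430, -290, 250) [-0.73573708  0.25596519 -0.24093828  1.07389285  0.          2.62305924] [-0.73573708  0.25596519 -0.24093828  1.07389285  0.         -0.51853341] [-0.73573708  0.25596519 -0.24093828  1.07389285  0.         -0.32114443]
```

```bash
cat >> h.py <<'E'
X=np.array([511.1,-315.8]); YC=-1.7883
def w(lx,ly,z):
    c,s=np.cos(YC),np.sin(YC); return [X[0]+c*lx-s*ly,X[1]+s*lx+c*ly,z]
def rot(a):  # tool x along carousel angle a (rad, local)
    y=YC+a; y=(y+np.pi)%(2*np.pi)-np.pi; return [np.pi,0,y]
def st(m=''):
    s=bot.get_state(); d=s['tcp_pos'][:2]-X; c,q=np.cos(YC),np.sin(YC)
    print(m,'t%.2f'%s['t'],'loc',np.round([c*d[0]+q*d[1],-q*d[0]+c*d[1],s['tcp_pos'][2]],1),'F',s['contact_force'].round(1),'q6 %.2f'%s['qpos'][5]); return s
def look(tag):
    t=imaging.capture('top'); s=imaging.capture('scene')
    a=cv2.resize(t[230:325,300:390],(540,570),interpolation=cv2.INTER_CUBIC)[:, :]
    b=cv2.resize(s[210:350,240:400],(640,560),interpolation=cv2.INTER_CUBIC)
    cv2.imwrite(f'pics/{tag}_t.png',a); cv2.imwrite(f'pics/{tag}_s.png',b)
    cv2.imwrite(f'pics/{tag}_raw_t.png',t); cv2.imwrite(f'pics/{tag}_raw_s.png',s)
E
python3 - <<'E'
from h import *
bot.grip(0.0,20); st('grip')
r=rot(-np.pi/2)
for p in[(290,190,420),(310,-50,420),(300,-170,420)]:
    bot.move_ptp(p,r); st()
bot.move_ptp(w(0,-67,160),r); st()
bot.movel(w(0,-67,84),r,100); st()
look('a')
E
```

```text
grip t0.87 loc [-737.4 -459.4  231.3] F [ 0.5 -0.3  0.2] q6 1.44
 t2.26 loc [-446.6 -325.1  419.6] F [0.5 0.5 0.2] q6 0.58
 t3.21 loc [-216.8 -253.6  419.8] F [-0.3  0.8  0.3] q6 -0.18
 t3.76 loc [ -97.5 -237.3  419.8] F [-0.7  0.2 -0.4] q6 -0.51
 t4.99 loc [ -0.4 -66.4 161.3] F [-0.1 -0.  -0. ] q6 -0.51
 t5.90 loc [  0.3 -66.5  84.6] F [ 0.6  0.3 -0.1] q6 -0.51
```

View pics/a_s.png

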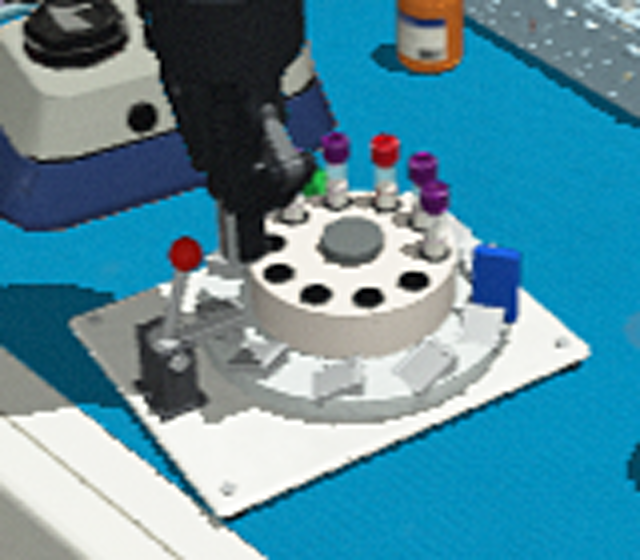

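View pics/a_t.png

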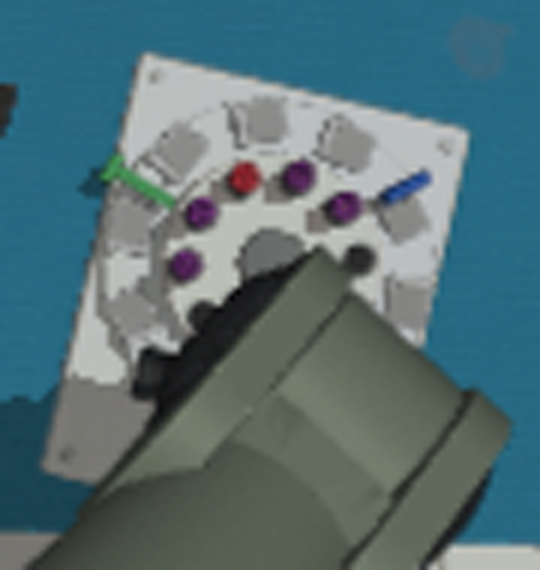

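```bash
python3 - <<'E'
from h import *
for y in(-85,-95,-105,-115):
    h=bot.movel(w(0,y,84),None,40,threshold=8); st(h)
    if h: break
look('b')
E
```

```text
False t6.60 loc [  0.  -85.1  84.1] F [-0.   1.1 -1.3] q6 -0.53
False t7.00 loc [ -0.1 -95.4  83.9] F [-0.8  0.  -0.7] q6 -0.54
False t7.40 loc [   0.  -105.3   84. ] F [ 0.1 -0.2  0.4] q6 -0.55
False t7.80 loc [  -0.  -115.3   84. ] F [-0.7 -0.3 -0.6] q6 -0.56
```

View pics/b_s.png

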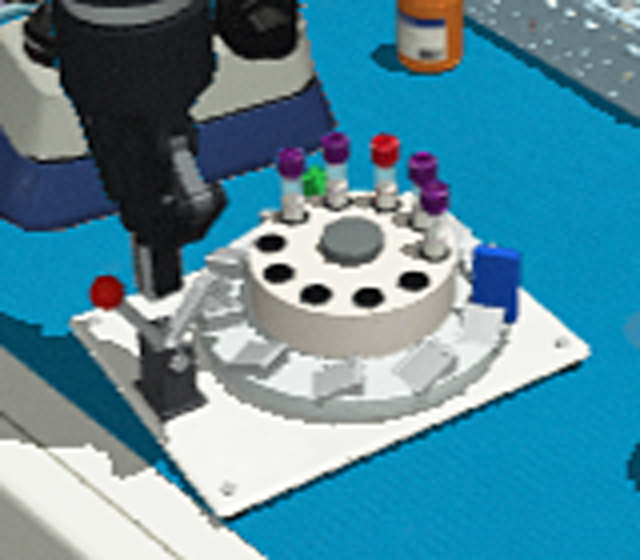

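```bash
cat >> h.py <<'E'
def tp(deg,r,z): a=np.radians(deg); return w(r*np.cos(a),r*np.sin(a),z)
def tr(deg): return rot(np.radians(deg)+np.pi)
E
python3 - <<'E'
from h import *
bot.movel(w(0,-100,84),None,100)
bot.movel(w(0,-80,190),None,200); st()
bot.move_ptp(tp(20,82,190),tr(20)); st()
bot.movel(tp(20,82,58),None,120,threshold=8); st()
look('c')
E
```

```text
t8.89 loc [ -0.4 -80.9 189.1] F [ 0.9  0.7 -0.1] q6 -0.53
 t10.00 loc [ 76.6  27.2 188.8] F [-0.   0.8  0.2] q6 0.68
 t11.25 loc [77.4 28.7 58.9] F [0.9 0.4 0.1] q6 0.68
```

View pics/c_s.png

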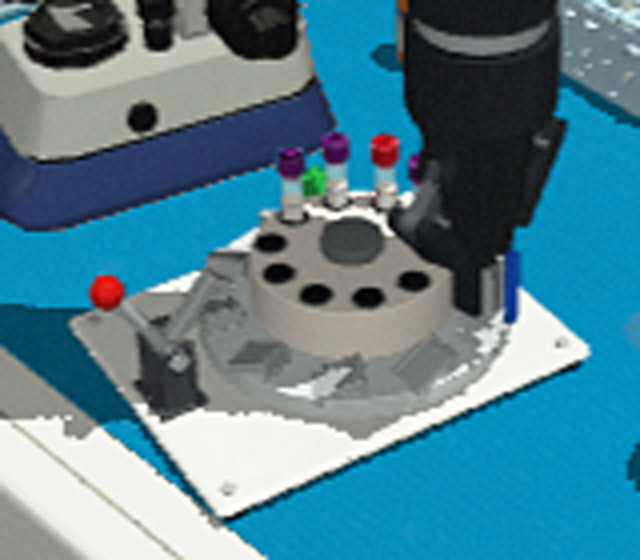

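View pics/c_t.png

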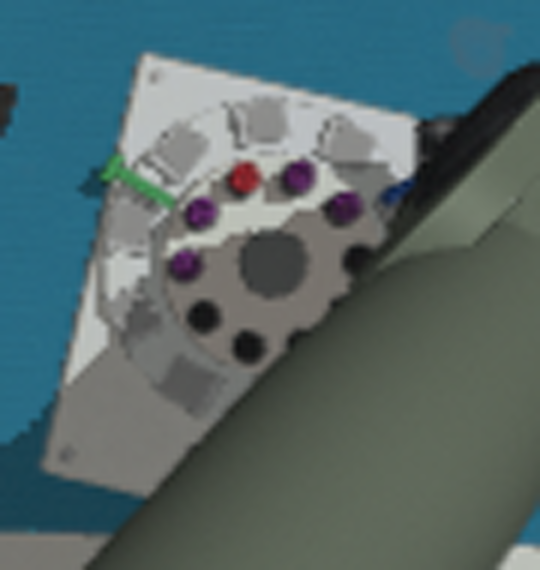

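```bash
python3 - <<'E'
from h import *
for d in(25,30,35,40,45):
    h=bot.movel(tp(d,82,58),tr(d),35,threshold=10); st((d,h))
    if h:break
look('d')
E
```

```text
(25, False) t11.71 loc [74.4 34.9 58.4] F [-0.6  0.8  0.4] q6 0.60
(30, False) t12.07 loc [71.1 40.9 58. ] F [-0.9  0.   0.8] q6 0.52
(35, False) t12.43 loc [67.2 46.9 57.9] F [ 0.5 -0.6 -0. ] q6 0.44
(40, False) t12.78 loc [62.8 52.6 58. ] F [-0.1 -0.3 -0.2] q6 0.37
(45, False) t13.14 loc [58.  57.9 58. ] F [-0.3 -0.4 -0.6] q6 0.29
```

View pics/d_s.png

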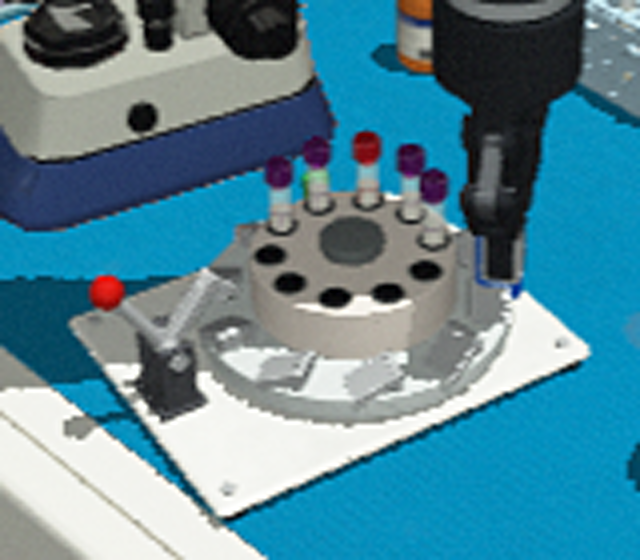

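View pics/d_t.png

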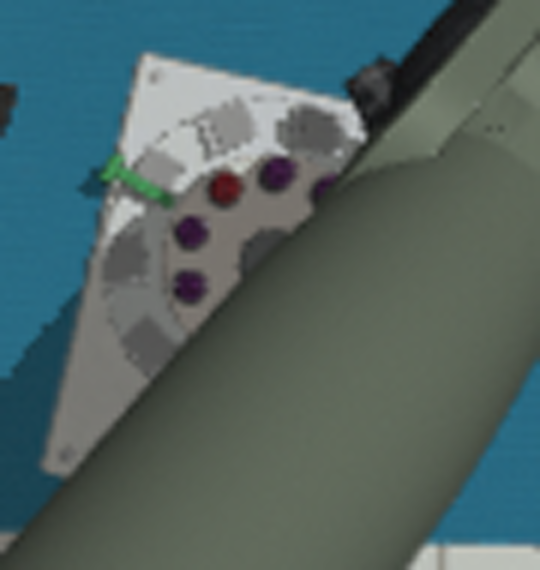

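```bash
cat > ang.py <<'E'
from h import *
def caps(img):
    hsv=cv2.cvtColor(img,cv2.COLOR_BGR2HSV); H,S,V=cv2.split(hsv); out=[]
    for nm,m in(('r',((H<8)|(H>172))&(S>140)&(V>60)),('p',(H>135)&(H<170)&(S>90)&(V>30))):
        m=m.astype(np.uint8); m[:252]=0;m[295:]=0;m[:,:322]=0;m[:,365:]=0
        n,_,s,c=cv2.connectedComponentsWithStats(m)
        for i in range(1,n):
            if s[i,4]>=8:
                b=back('top',c[i],103);d=b[:2]-X;a=np.degrees(np.arctan2(d[1],d[0])-YC)%360
                out.append((nm,int(s[i,4]),c[i].round(1).tolist(),round(float(np.hypot(*d)),1),round(float(a),1)))
    return out
if __name__=='__main__':
    import sys
    for f in sys.argv[1:]:
        print(f); [print(o) for o in caps(cv2.imread(f))]
E
python3 ang.py pics/a_raw_t.png pics/d_raw_t.png
```

```text
pics/a_raw_t.png
('r', 16, [340.2, 259.4], 44.6, 127.6)
('p', 17, [349.4, 259.0], 42.8, 90.7)
('p', 16, [333.1, 264.9], 46.6, 162.2)
('p', 18, [356.9, 263.9], 41.7, 53.3)
('p', 14, [330.5, 273.7], 47.7, 196.3)
pics/d_raw_t.png
('r', 12, [337.2, 260.7], 45.7, 139.9)
('p', 15, [345.9, 258.4], 43.6, 104.9)
('p', 14, [331.4, 268.2], 47.2, 176.0)
('p', 12, [331.2, 277.4], 47.4, 209.9)
```

```bash
python3 - <<'E'
from h import *
for d in(50,55,60,63):
    h=bot.movel(tp(d,82,58),tr(d),35,threshold=10); st((d,h))
    if h:break
look('e')
E
python3 ang.py pics/e_raw_t.png
```

```text
(50, False) t13.60 loc [52.7 62.7 58. ] F [ 0.6 -0.6 -0.8] q6 0.21
(55, False) t13.96 loc [47.  67.  57.9] F [0.6 0.3 0.2] q6 0.14
(60, False) t14.32 loc [41.  70.9 58. ] F [0.8 0.4 0.6] q6 0.06
(63, False) t14.59 loc [37.2 73.  58. ] F [0.1 0.6 0.2] q6 0.01
pics/e_raw_t.png
('r', 16, [333.8, 263.9], 46.4, 157.9)
('p', 8, [340.9, 258.2], 46.9, 123.6)
```

View pics/e_t.png

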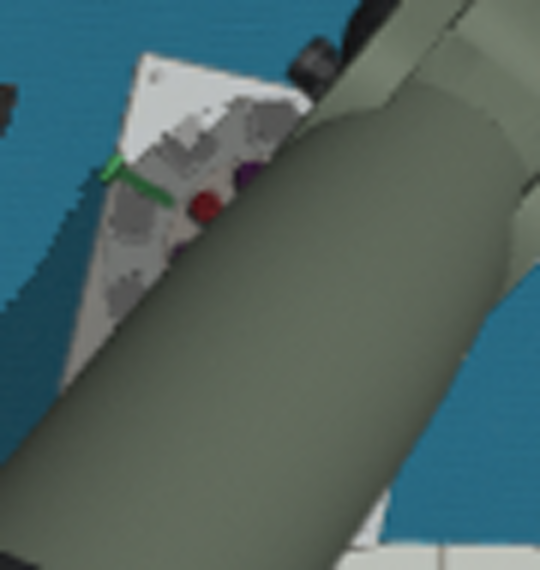

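View pics/e_s.png

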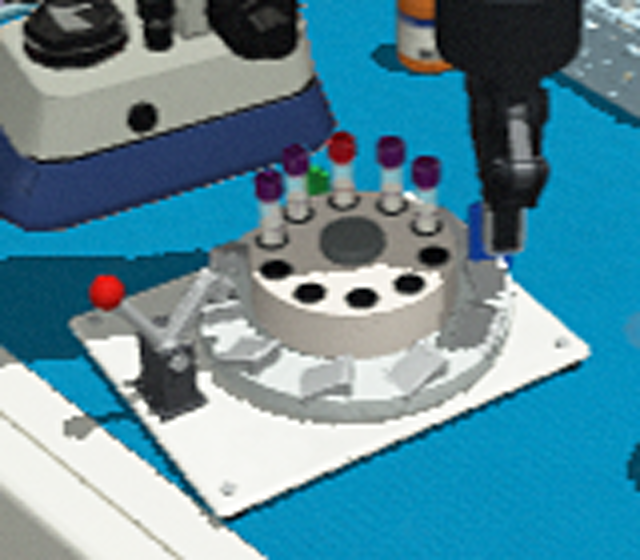

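```bash
python3 - <<'E'
from h import *
h=bot.movel(tp(66.5,82,58),tr(66.5),25,threshold=10); bot.dwell(.2); st(h)
bot.movel(tp(62,84,58),None,60); st()
bot.movel(tp(55,86,190),None,200); st()
bot.move_ptp(w(20,-215,260),rot(-np.pi/2)); st()
look('f')
E
python3 ang.py pics/f_raw_t.png
```

```text
False t15.24 loc [32.7 75.1 58. ] F [-0.1 -0.2 -0.7] q6 -0.04
 t15.51 loc [40.  74.1 58. ] F [-0.4 -0.1 -0.1] q6 -0.05
 t16.32 loc [ 48.9  69.8 188.8] F [ 0.4  0.2 -0.5] q6 -0.07
 t17.45 loc [  20.5 -214.2  259.9] F [-0.5  0.2 -0.7] q6 -0.73
pics/f_raw_t.png
('r', 16, [333.0, 264.5], 47.3, 161.1)
('p', 16, [340.4, 259.2], 44.6, 126.5)
('p', 16, [349.5, 259.0], 42.9, 90.2)
('p', 15, [330.4, 273.4], 48.0, 195.1)
('p', 14, [333.5, 282.3], 47.9, 229.3)
```

View pics/f_t.png

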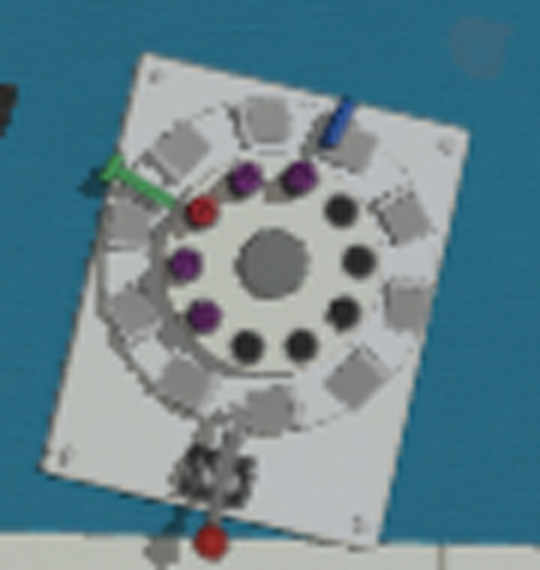

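View pics/f_s.png

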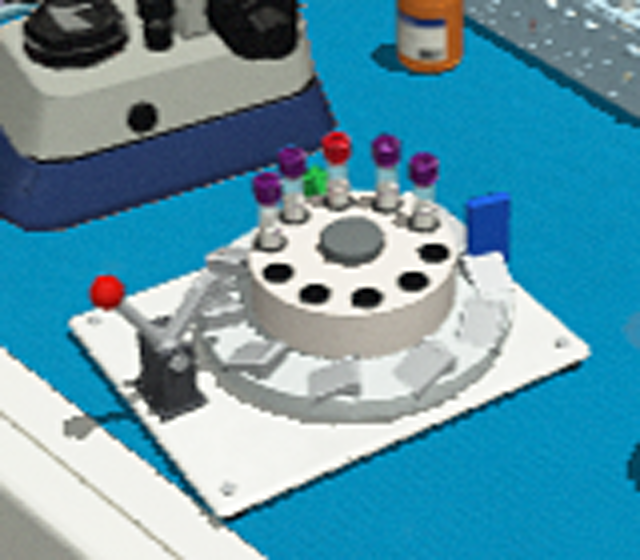

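```bash
python3 - <<'E'
from h import *
r=rot(-np.pi/2)
bot.movel(w(0,-182,160),r,200)
bot.movel(w(0,-182,80),r,120,threshold=8); st()
for y in(-165,-155,-145,-138,-134):
    h=bot.movel(w(0,y,80),None,35,threshold=8); st((y,h))
    if h:break
bot.dwell(.3)
look('g')
E
python3 ang.py pics/g_raw_t.png
```

```text
t19.05 loc [   0.5 -181.5   80.8] F [ 0.7  0.4 -0.4] q6 -0.65
(-165, False) t19.68 loc [  -0.2 -165.    79.9] F [-0.8  0.1 -0.1] q6 -0.62
(-155, False) t20.12 loc [   0.  -154.8   80. ] F [-0.4  0.5  0.2] q6 -0.61
(-145, False) t20.55 loc [   0.  -144.7   80. ] F [-0.4 -1.4  0. ] q6 -0.60
(-138, False) t20.90 loc [   0.  -137.8   80. ] F [-0.  -0.4  0.8] q6 -0.59
(-134, False) t21.17 loc [ 1.000e-01 -1.337e+02  8.000e+01] F [ 0.7 -0.4 -0. ] q6 -0.58
pics/g_raw_t.png
('r', 16, [333.0, 264.5], 47.3, 161.1)
('p', 16, [340.4, 259.2], 44.6, 126.5)
('p', 16, [349.5, 259.0], 42.9, 90.2)
('p', 15, [330.4, 273.4], 48.0, 195.1)
('p', 14, [333.5, 282.3], 47.9, 229.3)
```

View pics/g_s.png

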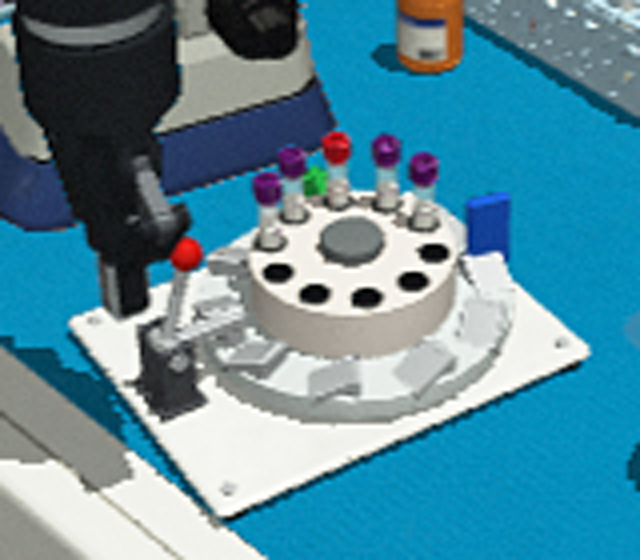

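```bash
python3 - <<'E'
from h import *
bot.movel(w(0,-155,80),None,100)
bot.movel(w(0,-200,230),None,200); st()
bot.move_ptp((300,-170,420),rot(-np.pi/2)); st()
look('h')
K={}
for n,reg in(('scene',(268,272,305,285)),('top',(325,295,350,325))):
    for f in('0','a','h'):
        p=f'pics/{n}0.png' if f=='0' else f'pics/{f}_raw_{n[0]}.png'
        im=cv2.imread(p)
        u0,v0,u1,v1=(275,260,300,290) if n=='scene' else reg
        c=im[v0:v1,u0:u1].astype(float); wt=np.clip(c[...,2]-np.maximum(c[...,0],c[...,1])-40,0,None)
        if wt.sum()>0:
            V,U=np.mgrid[v0:v1,u0:u1]; print(n,f,(U*wt).sum()/wt.sum(),(V*wt).sum()/wt.sum(),wt.sum())
for f in('0','h'):
    im0=cv2.imread('pics/scene0.png'); im=cv2.imread(f'pics/{f}_raw_s.png') if f=='h' else im0
d=cv2.absdiff(im0,im).max(2); m=(d>40).astype(np.uint8)
n,_,s,_=cv2.connectedComponentsWithStats(m); print([x.tolist() for x in s[1:] if x[4]>15])
E
python3 ang.py pics/h_raw_t.png
```

```text
t22.86 loc [-2.000e-01 -2.001e+02  2.293e+02] F [ 0.2 -0.7 -0.1] q6 -0.67
 t23.73 loc [ -96.6 -237.5  418.5] F [ 0.1 -0.4 -1.1] q6 -0.51
scene 0 286.0133053221289 272.6172969187675 5712.0
scene a 285.8542657342657 273.14153846153846 3575.0
scene h 286.00837550165767 272.6326993543884 5731.0
top 0 338.26413155190136 305.42754367934225 973.0
top h 338.25679758308155 305.43504531722056 993.0
[[0, 0, 76, 196, 6018], [133, 1, 9, 4, 16], [142, 0, 39, 35, 485], [123, 8, 10, 3, 20], [124, 11, 57, 112, 2374], [154, 24, 13, 4, 22], [0, 167, 10, 50, 248], [9, 170, 32, 68, 760], [32, 206, 11, 9, 51], [0, 216, 4, 9, 18], [320, 243, 8, 8, 51], [332, 243, 8, 9, 52], [302, 253, 9, 20, 116], [345, 254, 8, 10, 60], [354, 258, 17, 33, 345], [340, 265, 12, 11, 59], [59, 282, 57, 29, 954]]
pics/h_raw_t.png
('r', 16, [333.0, 264.5], 47.3, 161.1)
('p', 16, [340.4, 259.2], 44.6, 126.5)
('p', 16, [349.5, 259.0], 42.9, 90.2)
('p', 15, [330.4, 273.4], 48.0, 195.1)
('p', 14, [333.5, 282.3], 47.9, 229.3)
```

View pics/h_t.png

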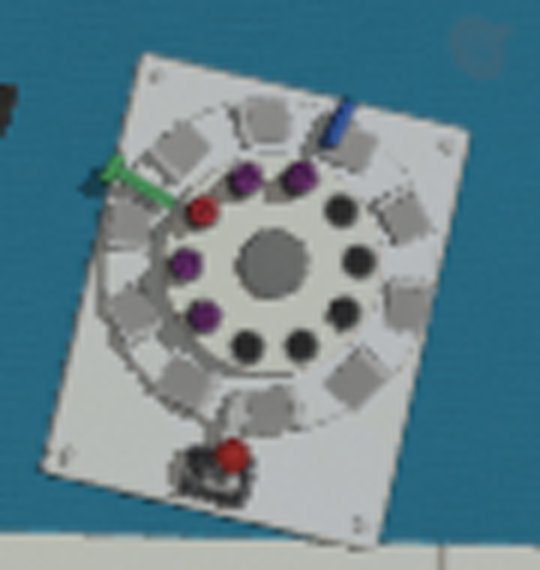

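View pics/h_s.png

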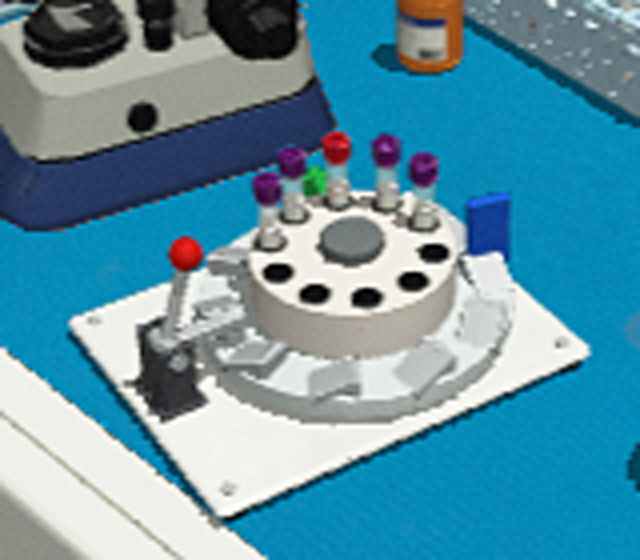

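```bash
python3 - <<'E'
from h import *
bot.sign_off(); st()
E
```

```text
the job is handed in; nothing more can be done
the job is handed in; nothing more can be done
```

The carousel is set back one notch with the pawl down in the teeth again, and I handed the job in at about 24 s of the 58 s allowed. No verdict comes back, so the checks below are my own.

With the fingers shut, I pushed the knob back until the pawl was thrown open. I then pushed the blue tab backward along its arc, and finally pushed the knob towards the wheel so the pawl dropped in.

- **Wheel:** it turned about 35° by the cap positions, so it sits about 1° (0.02 rad) short of a full notch. That is inside the 0.06 rad in which the pawl drops in. The red-capped tube stands at the green pointer.
- **Pawl:** the knob is within about 0.02 px of its starting position in both cameras, so I take the pawl to be fully down. I did not push the tab further backward to test the seating.
- **Forces:** the readings stayed at the roughly 1 N noise level, and none of the force stops triggered.
- **Surroundings:** compared with the first picture, the scene view shows changes only at the carousel and where the arm or its shadow was. The arm is clear of everything.
- **Disagreement:** the cap positions put the wheel axis about 3 mm off my fitted position, slightly beyond the stated 2 mm calibration. I measured the turn by comparing pictures, so this has little effect on the result.

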